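# Serve two pieces from the glass-topped drawer behind the card stand and the jar

### The arm

A 6-joint arm with a two-finger parallel gripper is mounted at the origin on a cart in front of the work surface, level with it; the furniture and walls round the work are solid. World frame = base frame: x ahead of the robot, y to its left, z up, the work surface at z = 0. Lengths are in m, angles in rad, forces in N, time in s.
With the tool pointing down it reaches from about 0.35 to 0.975 m from the base axis. Payload 4.9 kg.
Tool frame: the origin (TCP) lies where the fingers leave the gripper's body, on its centre line; the fingertips stand 73 mm ahead of it and the grasp point (between the pads) lies 54 mm ahead of it; z points along the fingers, y is the direction in which the jaws open and shut (so a half turn about z gives the same grasp; the last joint's range is limited). The gripper opens to 85 mm and grips with 20 to 120 N. Pads are 22 mm wide; open, the fingers measure 114 mm over their backs; the gripper's body (76 mm by 85 mm) begins 54 mm behind the grasp point. The pads swing forward as they close: fully open they stand 13 mm farther back than shut.
Start: joints at [-1.256, 0.053, 1.613, -0, 1.476, -0.119], TCP at [0.263, -0.567, 0.304] pointing down, gripper open.
Joint ranges: [-3.01, 3.01], [-1.01, 2.22], [0.06, 2.58], [-1.02, 4.17], [0.09, 2.62], [-3.14, 3.14]. Speed limits (rad/s): [2.57, 2.57, 3.14, 3.14, 3.14, 3.14].

### API

Orientations are given as a rotation vector (axis times angle).
In Python, from station import monitor, vision, workorder gives the robot as it stands.
- The arm moves only by the tool arm_command, never from a script. Its argument "rows" is text: rows parted by semicolons, each of 6 numbers parted by spaces: the shift along the world's x, y, z in mm, then the turn, a rotation vector about the world's x, y, z in degrees. In form: tx ty tz wx wy wz; .... A call has 1 to 12 rows; each row is the pose to reach, as a shift and turn from the pose measured when the call began; what a row does not reach only later rows make up. A row lasts 1/8 s, in which the tool goes at most 62.5 mm and 10.7 degrees, less where a joint would pass 70% of its speed; a pose out of reach is approached as far as the arm can. A call with a gripper value outside its range is refused whole. "jaw" is the opening, from 0 (shut) to 1 (fully open), set as the call begins (left out, the last holds). The fingers move at their own pace and stop on an object; "squeeze" is the grip in N (left out, the last holds). Time passes only in rows, so rows that repeat a pose let the fingers close. It gives the time, the measured TCP pose, the force and the opening at its end, in the units of the state.
- monitor.get_obs(): the state, without advancing time (a new reading comes with each control period).
- vision.get_image(name): name is "scene" or "top" or "wrist"; returns a dict with "frame" (480x640x3 uint8, red, green, blue), "vfov" (degrees; the focal length in pixels is half the picture's height over the tangent of half this angle, whatever the lens; pixels are square), "cx", "cy" (the principal point, pixels), "R" (3x3) and "t" (3): a world point X has camera coordinates R X + t; the wrist camera has in their place "T_tool_cam" (4x4, takes a point from camera to tool coordinates, whose origin is the TCP and whose axes are the flange's). Camera axes: x right, y down, z forward; pixel columns grow to the right and rows downward; lengths in m; the calibration is good to about 2 mm. A picture is of the moment at which its call begins: read the wrist's pose just before it. There is no depth.
- workorder.finish_job(): hands the job in, once; it reports no verdict.
The state is a dict: "t": time; "q": joint angles; "dq": joint speeds; "effort": joint torques, N m; "tool_pos": TCP position; "tool_rot": TCP orientation; "contact_force": force on the tool from outside, world axes, zero at the start; "wrist_torque": the same for the moment, N m; "opening": finger opening in m.
Only numpy, scipy, OpenCV 4.12 (cv2) and the standard library are available. Lean on these libraries where they do the work, as an engineer would, in place of code of your own. Each camera call takes 0.05 s, during which the arm holds its last target. There are 200 camera calls.

### The job

A guest wants to taste the chocolate cup and the chocolate log that lie in the glass-topped drawer. Clear the card stand and the jar of nibs that stand in front of the drawer out of its way, pull the drawer open, and lay the cup upright in the round recess of its tasting board and the log, right side up, in the oblong recess of the other. Then push the drawer fully shut and stand the card stand and the jar back, each exactly where and as it stood; keep them upright, never let the drawer knock them, and leave the bell where it is.

Things in the scene. Friction and masses are not known exactly. Their poses are not given: they have to be found in the camera images.
- drawer_unit: fixed oak unit with glass top and a drawer, 170 (x) x 240 (y) x 72 mm high, left of the robot. Origin: centre of underside; its x axis runs from the drawer front (x -0.085) to the back. Handle: bar along y, 110 mm long, 10 mm thick, at x -0.120 minus the joint value, y 0, z 0.040 m, 35 mm off the drawer's face; pinch it from above. Drawer floor z 0.014, side walls to 0.043, front to 0.064
- drawer (a joint): the drawer's travel in m: 0 shut, 0.125 fully open, along the unit's -x; about 1 N of friction, stays where it is left. Inside it measures 139 mm (x) by 204 mm (y). Cup and log lie on its floor near x -0.02, y +0.05 and -0.05 in the unit's frame while shut (the log roughly along y), and ride along. A display block with chocolates, 170 mm high, stands close to the unit's right
- card_stand: loose oak block, 24 (its x) x 70 (its y) x 16 mm high, with an upright card (2 mm thick, 85 mm wide, top 57 mm above the counter) in its middle, 50 g; grip the block from above across its 24 mm, one finger before and one behind the card. Origin: centre of its underside, z up. Stands before the drawer, its middle about 55 mm in front of the handle's line, roughly parallel to it
- nib_jar: loose round glass jar of cacao nibs, cork lid fixed on, 65 mm across, 110 mm high, 0.2 to 0.4 kg; grip it from above round the glass at 75 mm height. Origin: centre of its underside, z up. Stands beside the card stand, middles about 112 mm apart; either may be on the left. The counter at x 0.42 to 0.50, y -0.07 to 0.10 is free for setting things down
- choc_cup: loose fluted round chocolate cup with cream filling, 37 mm across the rim, narrower at the foot, 28 mm high, 14 g. Origin: centre of its underside, z up. At the start in the drawer, seen through the glass
- choc_log: loose moulded chocolate log, flat underneath, rounded on top, 19 mm wide (its x), 42 mm long (its y), 16 mm high, 13 g; grip it across the width, low on its flat sides. Origin: centre of its underside, z up. At the start in the drawer, seen through the glass
- round_board: fixed pale wooden tasting board, 110 (x) x 90 (y) x 16 mm, with a dark-lined round recess, 45 mm across and 4 mm deep, in the middle of its top (recess floor 12 mm above the counter), for the cup. Origin: centre of its underside, under the centre of the recess
- slot_board: fixed pale wooden tasting board of the same size with a dark-lined oblong recess, 55 mm along its x, 32 mm along its y, 4 mm deep (floor 12 mm above the counter); the log's length goes along the board's x, either way round. Origin: centre of its underside, under the recess. The boards lie side by side on the right, before a 0.48 m high glass case (x over 0.59), and may change places
- bell: loose bystander: steel counter bell, 80 mm across, 60 mm high; to be left alone. Origin: centre of its underside

How it is judged:
On the way, in this order (a step that is already met when the one before it is completed fails the run):
1. the card stand and the jar stand upright on the counter, at least 80 mm from where they stood, the drawer still shut (distance of each of card_stand, nib_jar from where it was at the start of the episode above 0.08 m and height (world z) of each of card_stand, nib_jar below 0.008 m and angle between each of card_stand, nib_jar's own z axis and vertical below 0.1 rad and value of joint drawer below 0.02 m), for 0.1 s.
2. the drawer is pulled at least 80 mm open (value of joint drawer above 0.08 m), for 0.2 s.
3. the cup sits in the round recess and the log in the oblong one (horizontal distance between choc_cup and round_board below 0.01 m and z of choc_cup in the frame of round_board between 0.008 and 0.0145 m and angle between each of choc_cup, choc_log's own z axis and vertical below 0.12 rad and horizontal distance between choc_log and slot_board below 0.01 m and z of choc_log in the frame of slot_board between 0.008 and 0.0145 m and angle between the y axis of choc_log and the x axis of slot_board, either way round below 0.3 rad), for 0.2 s.
At the end, for the whole second after the job is handed in: Cup upright in the round recess, log right side up in the oblong one (within 10 mm of centre, on its floor, log aligned to 0.3 rad); drawer shut to 6 mm; card stand and jar upright within 15 mm of where each stood, card within 0.3 rad of parallel to the drawer; all released and at rest (all of step 3 and value of joint drawer below 0.006 m and angle between the x axis of card_stand and the x axis of drawer_unit, either way round below 0.3 rad and distance of each of card_stand, nib_jar from where it was at the start of the episode below 0.015 m and angle between each of card_stand, nib_jar's own z axis and vertical below 0.1 rad and linear speed of each of card_stand, nib_jar, choc_cup, choc_log below 0.02 m/s); the robot touches nothing.
It fails at once if the drawer or its unit knocks or pushes the card stand or the jar (contact force between drawer_unit and card_stand above 0.3 N or contact force between drawer_unit and nib_jar above 0.3 N).
It fails at once if the card stand or the jar is tipped (angle between any of card_stand, nib_jar's own z axis and vertical above 0.7 rad).
It fails at once if the bell is shifted by more than 15 mm (distance of bell from where it was at the start of the episode above 0.015 m).
It also fails if it takes over 147 s, if anything falls off the work surface, if the arm or the gripper's body presses on something with over 40 N, if the wrist force passes 120 N, or if a joint passes its speed limit or range.

## Working session

There is one attempt and no reset: what is moved stays moved. The work goes in short steps, Python scripts to look and compute and a tool call to move; the robot and the scene stay as the last step left them, time stands still between calls to the robot, and variables do not carry over. Pictures are saved under pics/ and viewed, about 12 in all and at most 16, crops included, and the job is handed in when it is done.

Besides the shell and the picture viewer there is one more tool, called after ">>>" as a command line: name --argument value ..., lists and objects as JSON in quotes. arm_command: Moves the arm, as the interface text tells. Its arguments: {"type":"object","properties":{"rows":{"type":"string"},"jaw":{"type":"number"},"squeeze":{"type":"number"}},"required":["rows"]}

```bash
mkdir -p pics; cat > h.py <<'E'
import numpy as np, cv2
from scipy.spatial.transform import Rotation as Ro
from station import monitor, vision, workorder
def cam(name):
    o=monitor.get_obs(); im=vision.get_image(name)
    f=240/np.tan(np.radians(im["vfov"])/2)
    if name=="wrist":
        T=np.eye(4);T[:3,:3]=Ro.from_rotvec(o["tool_rot"]).as_matrix();T[:3,3]=o["tool_pos"]
        W=T@np.array(im["T_tool_cam"]); R=W[:3,:3].T; t=-R@W[:3,3]
    else: R=np.array(im["R"]);t=np.array(im["t"])
    return dict(img=im["frame"][:,:,::-1].copy(),f=f,cx=im["cx"],cy=im["cy"],R=R,t=t)
def save(c,fn): cv2.imwrite("pics/"+fn,c["img"]); np.savez("pics/"+fn+".npz",**c)
def load(fn): return dict(np.load("pics/"+fn+".npz"))
def ray(c,u,v):
    d=c["R"].T@np.array([(u-c["cx"])/c["f"],(v-c["cy"])/c["f"],1]); return -c["R"].T@c["t"],d
def plane(c,u,v,z):
    o,d=ray(c,u,v); return o+d*(z-o[2])/d[2]
def proj(c,X):
    p=c["R"]@np.array(X)+c["t"]; return np.array([c["cx"]+c["f"]*p[0]/p[2],c["cy"]+c["f"]*p[1]/p[2]])
E
python3 - <<'E'
from h import *
for n in("scene","top","wrist"):
    c=cam(n);save(c,n+"0.png");print(n,c["f"],c["cx"],c["cy"],-c["R"].T@c["t"],c["R"][2])
o=monitor.get_obs();print(o)
E
```

```text
scene 564.1468524796776 321.1505605257761 241.60695792948002 [-0.50908626  0.89533505  0.76764901] [ 0.68773441 -0.55331973 -0.46995601]
top 481.9255742077807 318.18890161143287 241.0666267722236 [0.41831049 0.04662433 1.18398269] [ 0.11013656 -0.01098972 -0.99385571]
wrist 339.9019678246687 325.8524209817971 239.4991251505917 [ 0.32467442 -0.53753589  0.37329665] [-0.24600718 -0.11116659 -0.96287198]
{'t': 0.15, 'q': array([-1.25600299e+00,  5.32513409e-02,  1.61394526e+00, -8.87400856e-06,
        1.47598214e+00, -1.18960256e-01]), 'dq': array([ 0.00038899, -0.00195932, -0.00297494, -0.00076771, -0.00067301,
        0.00246805]), 'effort': array([ 6.91353262e-05, -3.94243169e+01, -3.70722842e+01, -1.20915652e-04,
        4.68194165e-03, -1.24785242e-05]), 'tool_pos': array([ 0.26258601, -0.56677372,  0.30293665]), 'tool_rot': array([-3.06645757e+00, -6.75671734e-01,  2.57241379e-04]), 'contact_force': array([ 0.02038126, -1.02972922, -0.3188926 ]), 'wrist_torque': array([0.05720294, 0.00408157, 0.02375608]), 'opening': 0.08563552380040261}
```

View pics/top0.png

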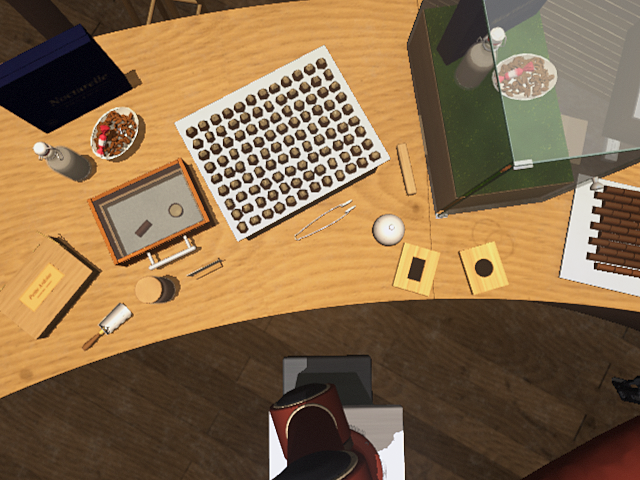

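View pics/scene0.png

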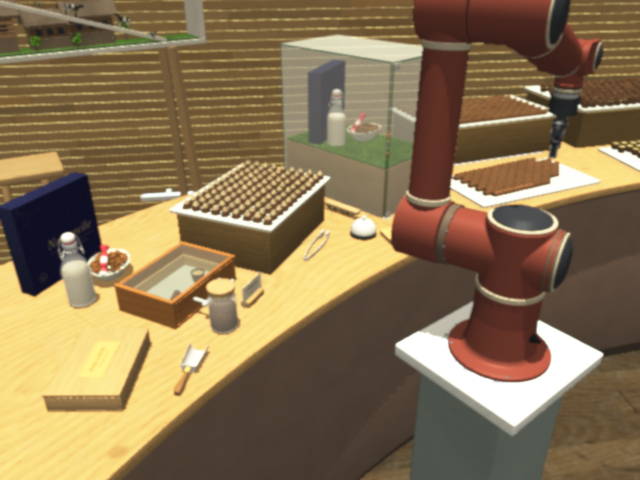

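The top view shows the unit at about (152,212), the card stand at (205,268), the jar at (150,290), the bell at (389,230), the slot board at (416,268) and the round board at (484,268). Next I enlarge the crop.

```bash
python3 - <<'E'
from h import *
c=load("top0.png.npz") if 0 else load("top0.png")
a=cv2.resize(c["img"][150:315,80:245],None,fx=4.8,fy=3.6*1,interpolation=cv2.INTER_CUBIC) if 0 else cv2.resize(c["img"][152:312,80:280],None,fx=3.75,fy=3.75,interpolation=cv2.INTER_CUBIC)
cv2.imwrite("pics/crop1.png",a)
img=c["img"]
# recesses: dark pixels inside the boards
g=cv2.cvtColor(img,cv2.COLOR_BGR2GRAY)
m=np.zeros_like(g);m[242:300,392:512]=(g[242:300,392:512]<70)*255
for k in cv2.findContours(m,cv2.RETR_EXTERNAL,cv2.CHAIN_APPROX_NONE)[0]:
    if cv2.contourArea(k)<60: continue
    r=cv2.minAreaRect(k);b=cv2.boxPoints(r);P=np.array([plane(c,*p,.014)for p in b])
    print(r, plane(c,*r[0],.014).round(4),(P[1]-P[0]).round(4),(P[2]-P[1]).round(4))
for n,p,z in(("unit",[(89,206),(183,160),(214,211),(117,264)],.072),("jar",[(149,289)],.11),("bell",[(389,229)],.05),("cardtop",[(187,276),(222,259)],.057)):
    print(n,[plane(c,*q,z).round(3)for q in p])
E
```

```text
((483.4000549316406, 267.3000183105469), (16.994115829467773, 16.54690170288086), 63.43495178222656) [ 0.4782 -0.3678  0.014 ] [ 0.0176 -0.0372  0.    ] [-0.0373 -0.0166  0.    ]
((415.94342041015625, 268.6981201171875), (12.362448692321777, 21.15352439880371), 15.945395469665527) [ 0.4771 -0.203   0.014 ] [ 0.0493 -0.0159  0.    ] [-0.0087 -0.0287  0.    ]
unit [array([0.631, 0.567, 0.072]), array([0.738, 0.35 , 0.072]), array([0.615, 0.276, 0.072]), array([0.495, 0.498, 0.072])]
jar [array([0.436, 0.41 , 0.11 ])]
bell [array([ 0.571, -0.135,  0.05 ])]
cardtop [array([0.466, 0.341, 0.057]), array([0.504, 0.26 , 0.057])]
```

View pics/crop1.png

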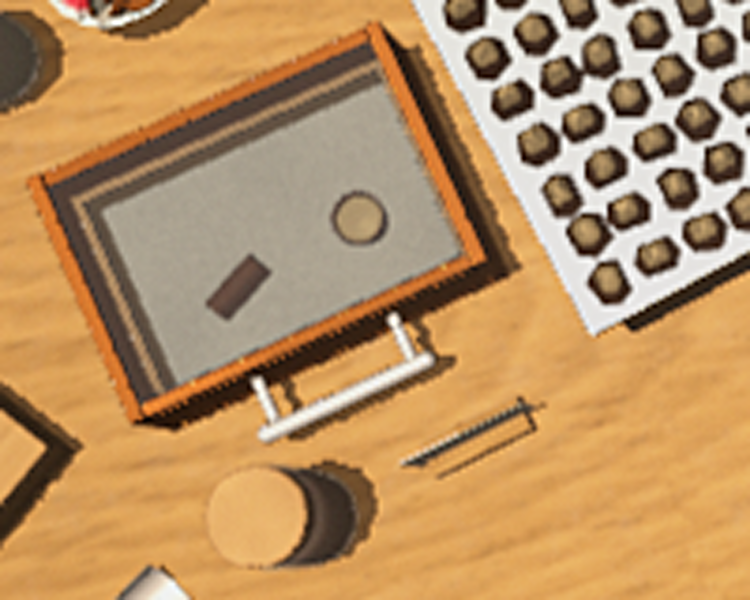

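The crop shows the cup at right in the drawer, crop (360,218), and the log at left, (238,287). The handle ends are at (267,435) and (430,360), the card ends at (403,464) and (530,403), and the jar lid is at (258,517).

```bash
python3 - <<'E'
from h import *
c=load("top0.png"); P=lambda u,v,z:plane(c,80+u/3.75,152+v/3.75,z)
h1,h2=P(267,435,.045),P(430,360,.045); print("handle",h1.round(4),h2.round(4),((h1+h2)/2).round(4),np.degrees(np.arctan2(*(h1-h2)[1::-1]))-90)
a,b=P(403,464,.057),P(530,403,.057);print("card",((a+b)/2).round(4),np.linalg.norm(a-b),np.degrees(np.arctan2(*(a-b)[1::-1]))-90)
print("jar",P(258,517,.11).round(4)," cup",P(360,218,.04).round(4)," log",P(238,287,.03).round(4))
print("block",plane(c,237,240,.17).round(3),plane(c,176,124,.17).round(3))
o=monitor.get_obs();R=Ro.from_rotvec(o["tool_rot"]).as_matrix();print("tool axes x,y",R[:,0].round(3),R[:,1].round(3),np.degrees(np.arctan2(R[1,1],R[0,1])))
w=load("wrist0.png");Rw=w["R"]@R;tw=-w["R"].T@w["t"];print("cam in tool",R.T@(tw-o["tool_pos"]),"\n",Rw.T)
print([proj(w,X) for X in((.478,-.368,.016),(.477,-.203,.016))])
E
```

```text
handle [0.486  0.4283 0.045 ] [0.532  0.3268 0.045 ] [0.509  0.3776 0.045 ] 24.352301634279385
card [0.4846 0.3005 0.057 ] 0.08664602621560583 25.174461404725605
jar [0.4339 0.4107 0.11  ]  cup [0.6244 0.374  0.04  ]  log [0.5823 0.4541 0.03  ]
block [0.535 0.207 0.17 ] [0.79 0.34 0.17]
tool axes x,y [0.907 0.42  0.   ] [ 0.42  -0.907 -0.002] -65.14769305115624
cam in tool [ 0.06863938 -0.00054655 -0.07034691] 
 [[-1.28137766e-03 -9.62825967e-01 -2.70119447e-01]
 [ 9.99998947e-01 -1.04953721e-03 -1.00272168e-03]
 [ 6.81946056e-04 -2.70120447e-01  9.62826298e-01]]
[array([ 220.78504652, -114.00056798]), array([  24.16233061, -220.78414706])]
```

View pics/wrist0.png

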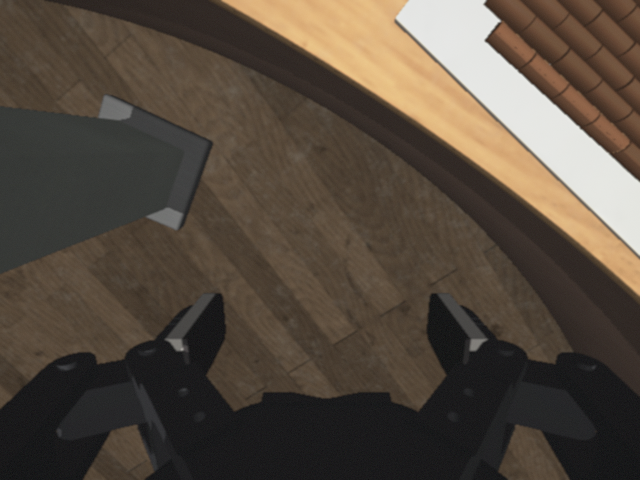

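The wrist view from the start pose shows only the floor, the tray and the fingers (tips at about (215,300) and (435,300)). I go over the boards first.

>>> arm_command --rows "50 85 0 0 0 0;100 170 0 0 0 0;155 257 0 0 0 0;155 257 0 0 0 0;155 257 0 0 0 0;155 257 0 0 0 0;155 257 0 0 0 0;155 257 0 0 0 0"

```text
t: 1.15
tool_pos: [0.417, -0.3108, 0.3028]
tool_rot: [-3.067, -0.673, 0.001]
contact_force: [0.0, 0.2, -0.1]
opening: 0.0852
```

```bash
python3 - <<'E'
from h import *
c=cam("wrist");save(c,"wrist1.png")
g=cv2.cvtColor(c["img"],cv2.COLOR_BGR2GRAY)
m=np.zeros_like(g)
for X in((.478,-.368,.016),(.477,-.203,.016)):
    u,v=proj(c,X).astype(int);print(u,v);m[max(0,v-38):v+38,max(0,u-38):u+38]=(g[max(0,v-38):v+38,max(0,u-38):u+38]<75)*255
m[300:]=0
for k in cv2.findContours(m,cv2.RETR_EXTERNAL,cv2.CHAIN_APPROX_NONE)[0]:
    if cv2.contourArea(k)<150: continue
    r=cv2.minAreaRect(k);b=cv2.boxPoints(r);P=np.array([plane(c,*p,.014)for p in b])
    print(r, plane(c,*r[0],.014).round(4),(P[1]-P[0]).round(4),(P[2]-P[1]).round(4))
E
```

```text
401 181
253 111
((399.0, 180.5), (41.0, 40.0), 90.0) [ 0.4775 -0.3659  0.014 ] [ 0.0172 -0.0374  0.    ] [-0.0373 -0.0206  0.    ]
((251.8262939453125, 110.16740417480469), (32.0152702331543, 54.695247650146484), 38.92754364013672) [ 0.4776 -0.2007  0.014 ] [ 0.0507 -0.0169  0.    ] [-0.0067 -0.0289  0.    ]
```

View pics/wrist1.png

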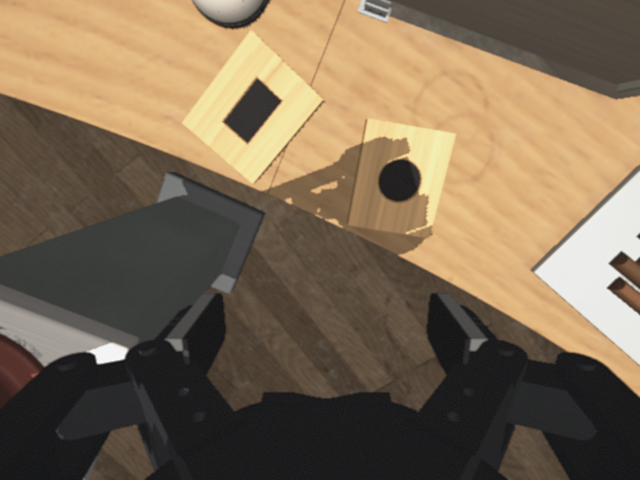

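The view shows the round recess at (399,180) and the slot recess at (252,110). Both agree with the top camera to 2 mm. Next I go over the jar and card.

>>> arm_command --rows "5 60 0 0 0 9;12 120 0 0 0 18;20 180 0 0 0 27;30 240 0 0 0 36;40 300 0 0 0 45;50 360 0 0 0 54;60 420 0 0 0 63;70 480 0 0 0 72;78 545 0 0 0 81;83 611 0 0 0 90;83 611 0 0 0 90;83 611 0 0 0 90"

```text
t: 2.7
tool_pos: [0.5004, 0.2997, 0.3024]
tool_rot: [-1.695, -2.644, 0.004]
contact_force: [0.0, 0.1, -1.2]
opening: 0.0856
```

```bash
python3 - <<'E'
from h import *
c=cam("wrist");save(c,"wrist2.png");o=monitor.get_obs();print(o["tool_pos"],o["tool_rot"],o["q"])
for X in((.434,.411,.11),(.4846,.3005,.057),(.509,.3776,.045)):print(proj(c,X))
E
```

```text
[0.50039531 0.2990697  0.30254041] [-1.6959209  -2.64350778  0.00376324] [ 4.11298742e-01 -4.44955595e-02  1.71266081e+00 -6.31650518e-04
  1.47588944e+00 -1.86244439e-02]
[306.42070805  54.87120292]
[311.65573316 211.97027845]
[369.89299284 146.05176265]
```

View pics/wrist2.png

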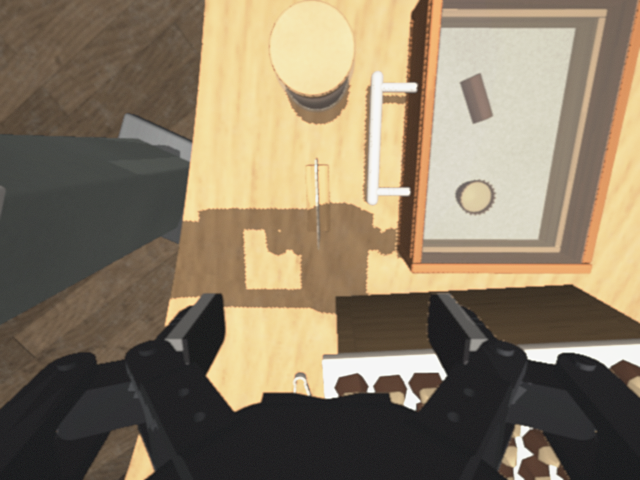

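The wrist view shows the jar lid centre at about (312,49). The card's top edge runs from (317,158) to (318,246). The handle runs from (377,75) to (373,203).

```bash
python3 - <<'E'
from h import *
c=load("wrist2.png")
print("jar",plane(c,312,49,.11).round(4))
ang=lambda a,b:np.degrees(np.arctan2(*(a-b)[1::-1]))-90
a,b=plane(c,317,158,.057),plane(c,318,246,.057);print("card",((a+b)/2).round(4),np.linalg.norm(a-b),ang(a,b))
a,b=plane(c,377,75,.045),plane(c,373,203,.045);print("handle",((a+b)/2).round(4),np.linalg.norm(a-b),ang(a,b))
a,b=plane(c,443,0,.072),plane(c,410,268,.072)
print("front edge",a,b,ang(a,b))
o=monitor.get_obs();R=Ro.from_rotvec(o["tool_rot"]).as_matrix();print("psi",np.degrees(np.arctan2(R[1,1],R[0,1])))
E
```

```text
jar [0.436 0.416 0.11 ]
card [0.4863 0.3101 0.057 ] 0.08309256793816217 24.884965870547433
handle [0.5116 0.3827 0.045 ] 0.11377777688346105 24.986371657166032
front edge [0.50848969 0.49630655 0.072     ] [0.58981856 0.2931357  0.072     ] 21.81612300600861
psi 24.636216731933196
```

>>> arm_command --rows "-30 60 0 0 0 0;-65 115 0 0 0 0;-65 115 -60 0 0 0;-65 115 -110 0 0 0;-65 115 -150 0 0 0;-65 115 -180 0 0 0;-65 115 -180 0 0 0;-65 115 -180 0 0 0"

```text
t: 3.75
tool_pos: [0.4367, 0.4136, 0.1242]
tool_rot: [1.699, 2.643, -0.001]
contact_force: [-0.2, 0.4, 0.9]
opening: 0.0854
```

>>> arm_command --rows "0 0 0 0 0 0;0 0 0 0 0 0;0 0 0 0 0 0;0 0 0 0 0 0;0 0 0 0 0 0;0 0 0 0 0 0" --jaw 0.6 --squeeze 40

```text
t: 4.5
tool_pos: [0.4376, 0.4142, 0.1272]
tool_rot: [1.698, 2.642, 0.003]
contact_force: [-1.8, -2.9, 8.3]
opening: 0.0615
```

>>> arm_command --rows "0 0 30 0 0 0;0 0 70 0 0 0;0 0 105 0 0 0;0 -45 105 0 0 0;4 -100 105 0 0 0;8 -155 105 0 0 0;12 -210 105 0 0 0;15 -265 105 0 0 0;17 -320 105 0 0 0;17 -375 105 0 0 0;17 -420 105 0 0 0;17 -449 105 0 0 0"

```text
t: 6.0
tool_pos: [0.4542, -0.0367, 0.2326]
tool_rot: [1.7, 2.639, 0.003]
contact_force: [0.5, 0.4, -2.5]
opening: 0.0605
```

>>> arm_command --rows "0 0 -25 0 0 0;0 0 -55 0 0 0;0 0 -80 0 0 0;0 0 -93 0 0 0;0 0 -98 0 0 0;0 0 -98 0 0 0"

```text
t: 6.75
tool_pos: [0.4546, -0.0367, 0.1352]
tool_rot: [1.699, 2.639, 0.004]
contact_force: [-0.2, -0.4, -2.4]
opening: 0.0608
```

>>> arm_command --rows "0 0 -4 0 0 0;0 0 -7 0 0 0;0 0 -8.5 0 0 0;0 0 -8.5 0 0 0"

```text
t: 7.25
tool_pos: [0.4547, -0.0368, 0.1273]
tool_rot: [1.699, 2.639, 0.004]
contact_force: [-1.4, 0.6, 1.8]
opening: 0.0613
```

>>> arm_command --rows "0 0 0 0 0 0;0 0 0 0 0 0;0 0 0 0 0 0;0 0 3 0 0 0;0 0 40 0 0 0;0 0 90 0 0 0;0 0 130 0 0 0;0 0 130 0 0 0" --jaw 1.0

```text
t: 8.25
tool_pos: [0.4567, -0.0373, 0.262]
tool_rot: [1.694, 2.632, 0.008]
contact_force: [0.4, 0.3, 0.5]
opening: 0.0856
```

>>> arm_command --rows "5 60 0 0 0 0;10 120 0 0 0 0;15 180 0 0 0 0;20 240 0 0 0 0;25 300 0 0 0 0;29.5 343 0 0 0 0;29.5 343 -50 0 0 0;29.5 343 -100 0 0 0;29.5 343 -140 0 0 0;29.5 343 -140 0 0 0;29.5 343 -140 0 0 0" --jaw 0.6

```text
t: 9.62
tool_pos: [0.4867, 0.3059, 0.123]
tool_rot: [1.694, 2.631, 0.01]
contact_force: [0.2, 0.7, 0.3]
opening: 0.0513
```

```bash
python3 - <<'E'
from h import *
c=cam("wrist");save(c,"wrist3.png")
print(proj(c,(.4865,.306,.057)),monitor.get_obs()["tool_pos"])
E
```

```text
[323.37098978 304.9923666 ] [0.48730444 0.30621764 0.12411055]
```

View pics/wrist3.png

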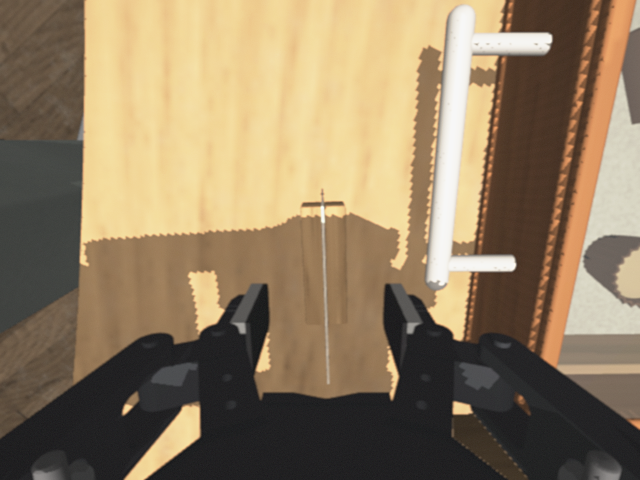

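The card's line runs from (322,190) to (328,384), centred between the fingers at (255,300) and (397,300). I descend and grip.

>>> arm_command --rows "0 0 -20 0 0 0;0 0 -38 0 0 0;0 0 -46 0 0 0;0 0 -46 0 0 0;0 0 -46 0 0 0"

```text
t: 10.3
tool_pos: [0.4876, 0.3063, 0.0784]
tool_rot: [1.693, 2.63, 0.013]
contact_force: [0.5, -1.2, 0.2]
opening: 0.0512
```

>>> arm_command --rows "0 0 0 0 0 0;0 0 0 0 0 0;0 0 0 0 0 0;0 0 0 0 0 0;0 0 0 0 0 0;0 0 0 0 0 0" --jaw 0.15 --squeeze 25

```text
t: 11.05
tool_pos: [0.4882, 0.3066, 0.0792]
tool_rot: [1.693, 2.629, 0.015]
contact_force: [0.4, 0.3, 5.8]
opening: 0.0235
```

>>> arm_command --rows "0 0 25 0 0 0;0 0 55 0 0 0;-8 -50 60 0 0 0;-16 -105 60 0 0 0;-25 -165 60 0 0 0;-33 -222 60 0 0 0;-33 -222 60 0 0 0;-33 -222 30 0 0 0;-33 -222 10 0 0 0;-33 -222 2 0 0 0;-33 -222 1 0 0 0;-33 -222 1 0 0 0"

```text
t: 12.55
tool_pos: [0.4555, 0.085, 0.0806]
tool_rot: [1.692, 2.629, 0.016]
contact_force: [-1.3, -1.0, -0.6]
opening: 0.0235
```

>>> arm_command --rows "0 0 -1 0 0 0;0 0 -1.6 0 0 0;0 0 -1.6 0 0 0"

```text
t: 12.92
tool_pos: [0.4557, 0.085, 0.0792]
tool_rot: [1.692, 2.629, 0.016]
contact_force: [0.4, 0.1, -0.6]
opening: 0.0231
```

>>> arm_command --rows "0 0 0 0 0 0;0 0 0 0 0 0;0 0 0 0 0 0;0 0 5 0 0 0;0 0 50 0 0 0;0 0 100 0 0 0;0 0 140 0 0 0;0 0 140 0 0 0" --jaw 0.55

```text
t: 13.92
tool_pos: [0.4579, 0.0851, 0.2241]
tool_rot: [1.687, 2.622, 0.024]
contact_force: [-0.5, -0.7, -0.2]
opening: 0.047
```

```bash
cat >> h.py <<'E'
def corr(psi):
    "turn (deg rotvec, world) from now to tool down with jaw axis at psi; also position"
    o=monitor.get_obs();R=Ro.from_rotvec(o["tool_rot"]).as_matrix();p=np.radians(psi)
    y=np.array([np.cos(p),np.sin(p),0]);z=np.array([0,0,-1.]);G=np.c_[np.cross(y,z),y,z]
    return o["tool_pos"].round(4),np.degrees(Ro.from_matrix(G@R.T).as_rotvec()).round(2),round(o["t"],2)
E
python3 -c "
from h import *
print(corr(25));c=cam('top');save(c,'top1.png')"
```

```text
(array([0.4579, 0.0851, 0.2241]), array([-0.05,  1.6 ,  0.52]), 13.93)
```

>>> arm_command --rows "9 50 0 0 0.3 0.1;18 100 0 0 0.6 0.2;27 150 0 0 0.9 0.3;36 205 0 0 1.2 0.4;45 255 0 0 1.6 0.5;52.5 297 0 0 1.6 0.5;52.5 297 -40 0 1.6 0.5;52.5 297 -84 0 1.6 0.5;52.5 297 -84 0 1.6 0.5;52.5 297 -84 0 1.6 0.5" --jaw 0.3

```text
t: 15.22
tool_pos: [0.5092, 0.382, 0.1377]
tool_rot: [-1.686, -2.645, 0.003]
contact_force: [1.0, -0.4, 0.3]
opening: 0.0257
```

```bash
python3 - <<'E'
from h import *
print(corr(25))
c=cam("wrist");save(c,"wrist4.png")
print(proj(c,(.5105,.382,.045)))
E
```

```text
(array([0.5092, 0.382 , 0.1377]), array([-0.03, -0.29,  0.03]), 15.22)
[328.49193172 284.03798755]
```

View pics/wrist4.png

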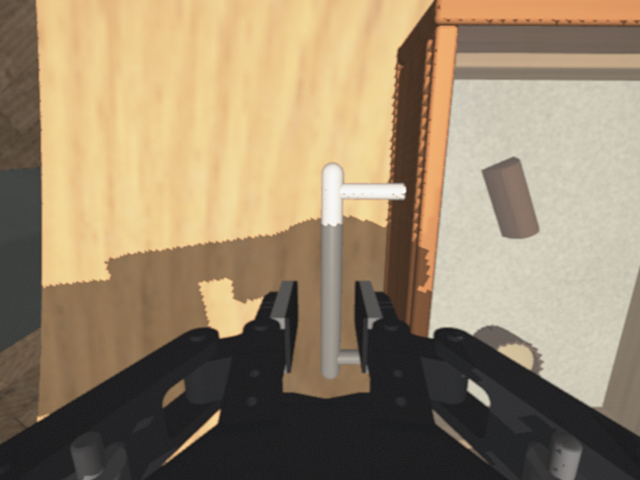

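The handle bar is at u≈331 and the finger centre at u≈326, so I shift 3 mm and descend.

>>> arm_command --rows "2.5 1.2 -15 0 0 0;2.5 1.2 -35 0 0 0;2.5 1.2 -45 0 0 0;2.5 1.2 -45 0 0 0"

```text
t: 15.78
tool_pos: [0.5137, 0.3842, 0.1008]
tool_rot: [-1.687, -2.647, 0.0]
contact_force: [-19.0, -13.5, 36.8]
opening: 0.0254
```

>>> arm_command --rows "0 0 0 0 0 0;0 0 0 0 0 0;0 0 0 0 0 0;0 0 0 0 0 0;0 0 0 0 0 0" --jaw 0 --squeeze 30

```text
t: 16.4
tool_pos: [0.5119, 0.3835, 0.1015]
tool_rot: [-1.685, -2.644, 0.011]
contact_force: [-11.4, -5.7, 16.3]
opening: 0.0095
```

The hand met something at z 0.101, with 37 N for a moment, and then the grip closed on the bar at 9.5 mm. I ease up slightly and pull.

>>> arm_command --rows "-2 -1 2 0 0 0;-11 -5 2 0 0 0;-23 -10.5 2 0 0 0;-36 -17 2 0 0 0;-50 -23 2 0 0 0;-63 -29.5 2 0 0 0;-77 -36 2 0 0 0;-91 -42.5 2 0 0 0;-104 -48.5 2 0 0 0;-109 -51 2 0 0 0;-109 -51 2 0 0 0"

```text
t: 17.77
tool_pos: [0.3997, 0.3319, 0.1018]
tool_rot: [-1.683, -2.64, 0.015]
contact_force: [-2.8, 5.5, -14.4]
opening: 0.0096
```

```bash
python3 - <<'E'
from h import *
print(corr(25))
c=cam("wrist");save(c,"wrist5.png")
d=cam("top");save(d,"top2.png")
a=cv2.resize(d["img"][152:332,90:330],None,fx=2,fy=2,interpolation=cv2.INTER_CUBIC)
cv2.imwrite("pics/comb5.png",np.hstack([cv2.resize(c["img"],(480,360)),a[:, :320]]))
E
```

```text
(array([0.3997, 0.3319, 0.1018]), array([ 0.15, -0.81,  0.02]), 17.77)
```

View pics/comb5.png

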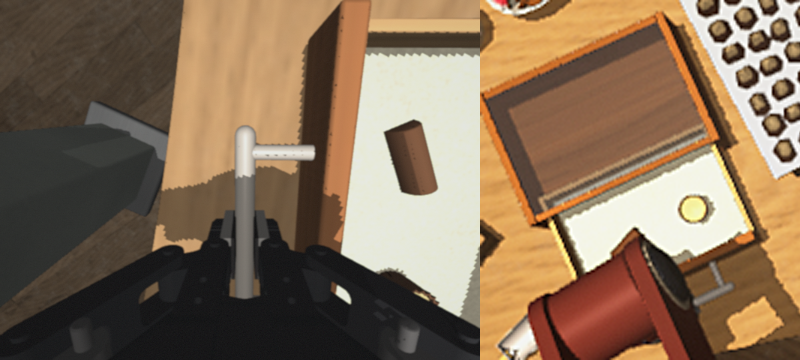

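The drawer is open, with 0.1235 m travelled by the TCP. In the comb view the log lies at left at about (410,158) and the cup at right at about (693,208). I release and rise to look.

>>> arm_command --rows "0 0 -1 0 0 0;0 0 -1 0 0 0;0 0 0 0 0 0;0 0 8 0 0 0;0 0 50 0 -0.4 0;0 0 110 0 -0.8 0;30 -10 165 0 -0.8 0;70 -20 178 0 -0.8 0;95 -30 178 0 -0.8 0;95 -30 178 0 -0.8 0;95 -30 178 0 -0.8 0" --jaw 0.25

```text
t: 19.25
tool_pos: [0.4942, 0.3021, 0.2797]
tool_rot: [1.688, 2.649, -0.004]
contact_force: [-0.6, -0.6, -0.2]
opening: 0.0212
```

```bash
python3 - <<'E'
from h import *
print(corr(25))
c=cam("wrist");save(c,"wrist6.png")
print(proj(c,(.5125,.322,.03)),proj(c,(.47,.402,.03)))
E
```

```text
(array([0.4942, 0.3021, 0.2797]), array([ 0.16, -0.06,  0.02]), 19.25)
[352.52191769 207.52965883] [349.19001447 106.06650712]
```

View pics/wrist6.png

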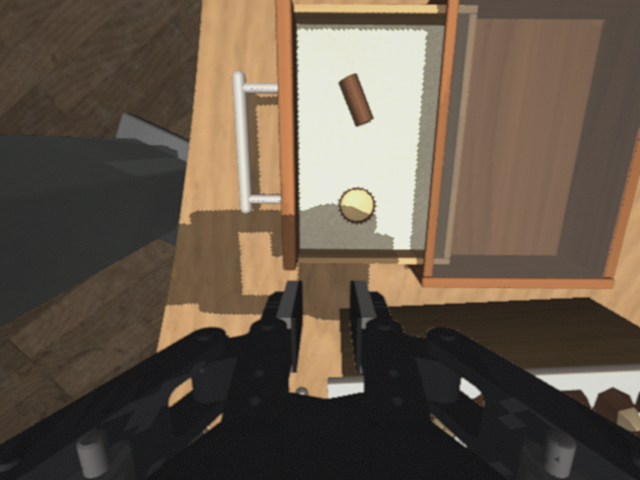

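The cup is at (357,205) and the log at (356,100). I refine both with masks.

```bash
python3 - <<'E'
from h import *
c=load("wrist6.png");g=cv2.cvtColor(c["img"],cv2.COLOR_BGR2GRAY)
m=np.zeros_like(g);m[60:140,305:410]=(g[60:140,305:410]<120)*255
k=max(cv2.findContours(m,0,1)[0],key=cv2.contourArea);r=cv2.minAreaRect(k);P=np.array([plane(c,*p,.022)for p in cv2.boxPoints(r)])
print("log",r,plane(c,*r[0],.022).round(4))
for e in(P[1]-P[0],P[2]-P[1]):print(np.linalg.norm(e),np.degrees(np.arctan2(e[1],e[0])))
hsv=cv2.cvtColor(c["img"],cv2.COLOR_BGR2HSV);m=np.zeros_like(g);s=np.s_[175:240,325:395];m[s]=(hsv[s][...,1]>70)*255
k=max(cv2.findContours(m,0,1)[0],key=cv2.contourArea);q=cv2.minEnclosingCircle(k);print("cup",q,plane(c,*q[0],.041).round(4),q[1]*.3/c["f"])
E
```

```text
log ((355.4510192871094, 99.67268371582031), (49.68269729614258, 19.4566650390625), 68.96248626708984) [0.4729 0.4101 0.022 ]
0.016915334032915872 44.38159356214116
0.04225580247850358 -41.113470608862904
cup ((357.253173828125, 205.6265869140625), 18.325584411621094) [0.5141 0.3269 0.041 ] 0.016174296838205385
```

>>> arm_command --rows "-10 55 0 0 0 8;-21 108 0 0 0 16;-21 108 -60 0 0 22;-21 108 -115 0 0 22;-21 108 -145 0 0 22;-21 108 -145 0 0 22;-21 108 -145 0 0 22" --jaw 0.45

```text
t: 20.18
tool_pos: [0.4733, 0.411, 0.1364]
tool_rot: [1.149, 2.921, -0.001]
contact_force: [-0.6, 0.1, 0.8]
opening: 0.0386
```

```bash
python3 - <<'E'
from h import *
print(corr(47))
c=cam("wrist");save(c,"wrist7.png")
print(proj(c,(.4729,.4101,.022)))
E
```

```text
(array([0.4733, 0.411 , 0.1364]), array([ 0.09,  0.12, -0.05]), 20.18)
[323.63341998 267.78889877]
```

View pics/wrist7.png

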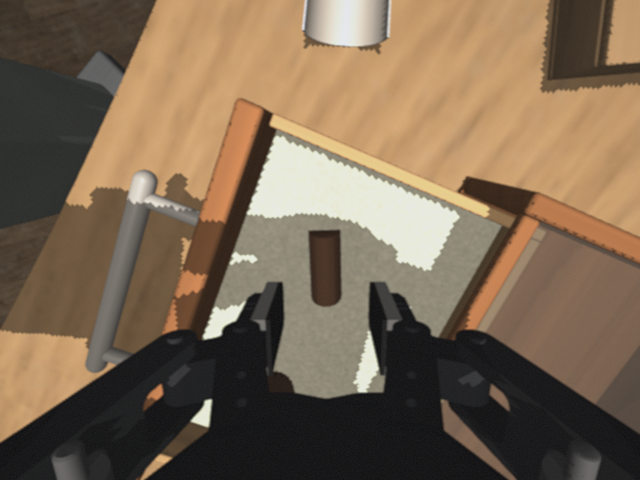

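The log at (325,267) is centred and aligned. I descend with a small offset away from the front.

>>> arm_command --rows "2 2 -18 0 0 0;2 2 -32 0 0 0;2 2 -40 0 0 0;2 2 -43 0 0 0;2 2 -46 0 0 0;2 2 -46 0 0 0" --jaw 0.4

```text
t: 20.98
tool_pos: [0.4759, 0.4132, 0.0912]
tool_rot: [1.149, 2.92, 0.001]
contact_force: [0.4, -0.6, 0.1]
opening: 0.0346
```

>>> arm_command --rows "0 0 -2.5 0 0 0;0 0 -2.5 0 0 0;0 0 -2.5 0 0 0;0 0 -2.5 0 0 0;0 0 -2.5 0 0 0;0 0 -2.5 0 0 0;0 0 -2.5 0 0 0" --jaw 0.1 --squeeze 20

```text
t: 21.85
tool_pos: [0.4765, 0.4136, 0.0896]
tool_rot: [1.149, 2.919, 0.003]
contact_force: [0.3, 0.7, 4.3]
opening: 0.0166
```

>>> arm_command --rows "0 0 25 0 0 0;0 0 70 0 0 0;0 0 120 0 0 0;0 -55 140 0 0 5;0 -110 140 0 0 10;0 -170 140 0 0 15;0 -230 140 0 0 20;0 -290 140 0 0 25;0 -350 140 0 0 25;0 -410 140 0 0 25;0 -470 140 0 0 25;0 -530 140 0 0 25"

```text
t: 23.35
tool_pos: [0.4754, -0.118, 0.2285]
tool_rot: [0.49, 3.101, 0.006]
contact_force: [1.0, 0.4, 0.0]
opening: 0.0169
```

```bash
python3 - <<'E'
from h import *
print(corr(71.9))
c=cam("wrist");save(c,"wrist8.png")
E
```

```text
(array([ 0.4754, -0.118 ,  0.2285]), array([-0.19,  0.15, -0.13]), 23.35)
```

View pics/wrist8.png

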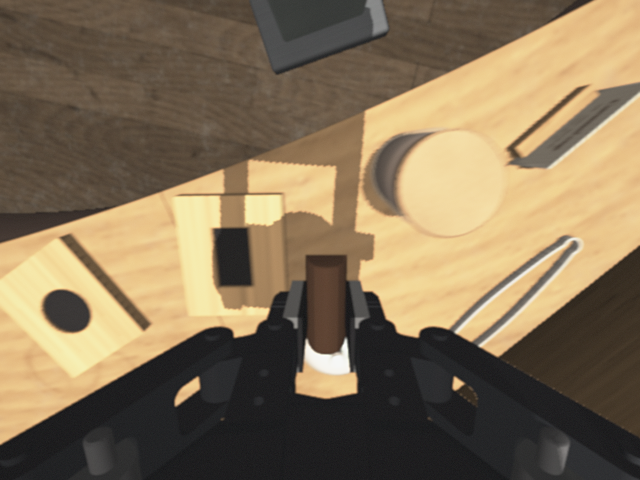

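The log is held at (325,303), parallel to the slot recess at (233,257). The round recess is at (67,311), and the jar and card are standing.

```bash
python3 - <<'E'
from h import *
c=load("wrist8.png");o=monitor.get_obs();z=o["tool_pos"][2]-.0756
a=plane(c,325,256,z+.014);b=plane(c,325,350,z+.014);print("log ends",a,b,(a+b)/2-o["tool_pos"],np.linalg.norm(a-b))
print("slot",plane(c,233,257,.014),"round",plane(c,67,311,.014))
E
```

```text
log ends [ 0.45219331 -0.11002934  0.16723885] [ 0.49385331 -0.12363415  0.16723885] [-0.00223802  0.00712933 -0.0616    ] 0.04382518076944085
slot [ 0.4765385  -0.20315289  0.014     ] round [ 0.47767678 -0.36844373  0.014     ]
```

```bash
python3 -c "
from h import *
print(corr(71.9))"
```

```text
(array([ 0.4753, -0.124 ,  0.2288]), array([0.14, 0.14, 0.19]), 23.4)
```

>>> arm_command --rows "2 -40 0 0 0 0;4 -79 0 0 0 0;4 -79 0 0 0 0;4 -79 -50 0 0 0;4 -79 -95 0 0 0;4 -79 -120 0 0 0;4 -79 -120 0 0 0;4 -79 -120 0 0 0"

```text
t: 24.4
tool_pos: [0.4798, -0.2026, 0.1098]
tool_rot: [0.497, 3.098, -0.003]
contact_force: [0.1, -0.5, 0.2]
opening: 0.0168
```

```bash
python3 -c "
from h import *
print(corr(71.9))"
```

```text
(array([ 0.4798, -0.2026,  0.1098]), array([0.16, 0.2 , 0.14]), 24.4)
```

>>> arm_command --rows "0 0 -10 0 0 0;0 0 -16 0 0 0;0 0 -19 0 0 0;0 0 -21 0 0 0;0 0 -21 0 0 0;0 0 -21 0 0 0"

```text
t: 25.15
tool_pos: [0.4799, -0.2026, 0.0889]
tool_rot: [0.497, 3.098, -0.004]
contact_force: [0.1, -0.1, 0.0]
opening: 0.0165
```

>>> arm_command --rows "0 0 -1 0 0 0;0 0 -1.5 0 0 0;0 0 -1.5 0 0 0"

```text
t: 25.52
tool_pos: [0.48, -0.2027, 0.0876]
tool_rot: [0.497, 3.098, -0.004]
contact_force: [-0.4, 0.8, 1.9]
opening: 0.0167
```

>>> arm_command --rows "0 0 0 0 0 0;0 0 0 0 0 0;0 0 0 0 0 0;0 0 5 0 0 0;0 0 50 0 0 0;0 0 100 0 0 0;0 0 140 0 0 0;-20 0 140 0 0 0;-20 0 140 0 0 0" --jaw 0.4

```text
t: 26.65
tool_pos: [0.4596, -0.2028, 0.2286]
tool_rot: [0.498, 3.096, -0.005]
contact_force: [0.5, -0.3, 0.1]
opening: 0.0341
```

```bash
python3 - <<'E'
from h import *
print(corr(25))
c=cam("wrist");save(c,"wrist9.png")
print(proj(c,(.477,-.202,.028)))
E
```

```text
(array([ 0.4596, -0.2028,  0.2286]), array([  0.32,   0.17, -46.71]), 26.65)
[333.29751805 248.48757759]
```

View pics/wrist9.png

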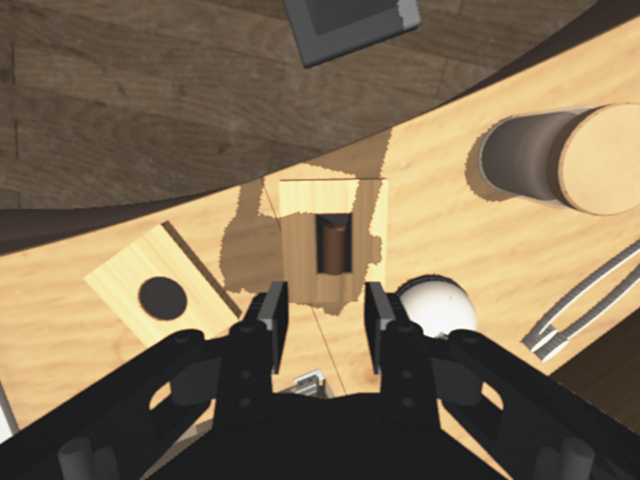

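The log (rows 220–272) sits in the recess (rows 213–273, u 316–352), about 4 mm off along its length, which is within tolerance. Next is the cup.

>>> arm_command --rows "-5 50 30 0 0 -5;-10 110 50 0 0 -10;-10 170 55 0 0 -15;-5 230 55 0 0 -20;0 290 55 0 0 -27;10 345 55 0 0 -35;25 400 55 0 0 -42;40 450 55 0 0 -46.7;50 500 55 0 0 -46.7;54 530 55 0 0 -46.7;54 530 55 0 0 -46.7;54 530 55 0 0 -46.7" --jaw 0.65

```text
t: 28.2
tool_pos: [0.5136, 0.327, 0.2819]
tool_rot: [1.686, 2.648, -0.009]
contact_force: [0.4, -0.0, -0.4]
opening: 0.0556
```

>>> arm_command --rows "0 0 -60 0 0 0;0 0 -110 0 0 0;0 0 -145 0 0 0;0 0 -145 0 0 0;0 0 -145 0 0 0"

```text
t: 28.82
tool_pos: [0.5147, 0.3268, 0.1389]
tool_rot: [1.686, 2.646, -0.006]
contact_force: [0.7, -0.1, 0.2]
opening: 0.0556
```

```bash
python3 - <<'E'
from h import *
print(corr(25))
c=cam("wrist");save(c,"wrist10.png")
hsv=cv2.cvtColor(c["img"],cv2.COLOR_BGR2HSV);u,v=proj(c,(.514,.327,.042)).astype(int);print(u,v)
m=np.zeros(hsv.shape[:2],np.uint8);s=np.s_[v-55:v+55,u-55:u+55];m[s]=((hsv[s][...,1]>70))*255
k=max(cv2.findContours(m,0,1)[0],key=cv2.contourArea);q=cv2.minEnclosingCircle(k);print(q,plane(c,*q[0],.042))
E
```

```text
(array([0.5147, 0.3268, 0.1389]), array([0.3 , 0.09, 0.03]), 28.82)
324 277
((324.6519775390625, 275.9253234863281), 32.9272575378418) [0.51352204 0.32797509 0.042     ]
```

View pics/wrist10.png

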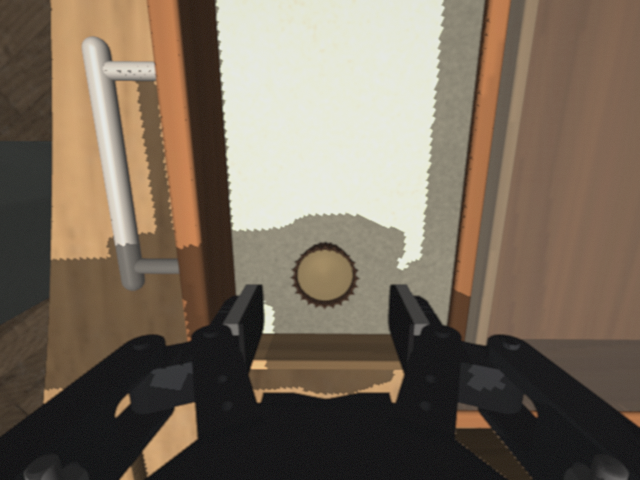

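The cup at (325,276) is centred between the fingers. I descend and grip gently.

>>> arm_command --rows "-1 1 -20 0 0 0;-1 1 -36 0 0 0;-1 1 -45 0 0 0;-1 1 -49 0 0 0;-1 1 -49 0 0 0" --jaw 0.6

```text
t: 29.5
tool_pos: [0.5124, 0.3276, 0.0889]
tool_rot: [1.687, 2.648, -0.011]
contact_force: [-4.4, -2.2, -1.0]
opening: 0.0513
```

>>> arm_command --rows "0 0 0 0 0 0;0 0 0 0 0 0;0 0 0 0 0 0;0 0 0 0 0 0;0 0 0 0 0 0;0 0 0 0 0 0" --jaw 0.3 --squeeze 20

```text
t: 30.25
tool_pos: [0.5126, 0.3276, 0.089]
tool_rot: [1.687, 2.647, -0.01]
contact_force: [0.5, -0.3, 0.5]
opening: 0.0346
```

>>> arm_command --rows "0 0 15 0 0 0;0 0 50 0 0 0;0 0 100 0 0 0;-5 0 150 0 0 0;-15 -50 165 0 0 0;-25 -110 165 0 0 0;-35 -170 165 0 0 0;-35 -230 165 0 0 0;-35 -290 165 0 0 0;-35 -350 165 0 0 0;-35 -410 165 0 0 0;-35 -470 165 0 0 0"

```text
t: 31.75
tool_pos: [0.4773, -0.1444, 0.2555]
tool_rot: [1.686, 2.645, -0.009]
contact_force: [1.2, 0.3, -0.3]
opening: 0.0344
```

>>> arm_command --rows "0 -60 0 0 0 0;0 -120 0 0 0 0;0 -170 0 0 0 0;0 -225 0 0 0 0;0 -225 0 0 0 0;0 -225 0 0 0 0"

```text
t: 32.5
tool_pos: [0.4772, -0.3691, 0.256]
tool_rot: [1.686, 2.645, -0.009]
contact_force: [0.0, -0.9, -0.3]
opening: 0.0344
```

```bash
python3 - <<'E'
from h import *
print(corr(25))
c=cam("wrist");save(c,"wrist11.png")
g=cv2.cvtColor(c["img"],cv2.COLOR_BGR2GRAY);o=monitor.get_obs()
print("round",proj(c,(.4775,-.367,.014)))
hsv=cv2.cvtColor(c["img"],cv2.COLOR_BGR2HSV)
b=o["tool_pos"].copy();b[2]-=.047;print("cup rim centre expected px",proj(c,b))
E
```

```text
(array([ 0.4772, -0.3691,  0.256 ]), array([0.41, 0.06, 0.03]), 32.5)
round [327.54298015 216.86697411]
cup rim centre expected px [326.45990254 326.841526  ]
```

View pics/wrist11.png

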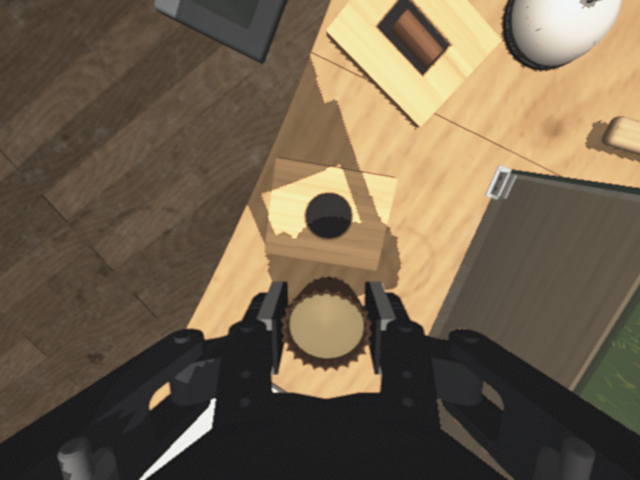

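The cup is centred in the grip at (326,326). The recess at (328,216) is where expected. I lower the cup.

>>> arm_command --rows "0 2 -50 0 0 0;0 2 -100 0 0 0;0 2 -135 0 0 0;0 2 -152 0 0 0;0 2 -160 0 0 0;0 2 -165 0 0 0;0 2 -167.5 0 0 0;0 2 -167.5 0 0 0;0 2 -167.5 0 0 0"

```text
t: 33.67
tool_pos: [0.4776, -0.3669, 0.0891]
tool_rot: [1.685, 2.645, -0.009]
contact_force: [1.1, -0.2, 0.6]
opening: 0.0346
```

>>> arm_command --rows "0 0 -1 0 0 0;0 0 -2 0 0 0;0 0 -2 0 0 0"

```text
t: 34.05
tool_pos: [0.4778, -0.3671, 0.0878]
tool_rot: [1.684, 2.644, -0.009]
contact_force: [-0.8, -0.1, 4.0]
opening: 0.0345
```

>>> arm_command --rows "0 0 0 0 0 0;0 0 0 0 0 0;0 0 0 0 0 0;0 0 5 0 0 0;0 0 50 0 0 0;0 0 100 0 0 0;0 0 150 0 0 0;0 -5 150 0 0 0;0 -5 150 0 0 0" --jaw 0.65

```text
t: 35.17
tool_pos: [0.4776, -0.3722, 0.2377]
tool_rot: [1.685, 2.644, -0.009]
contact_force: [0.3, -0.1, -1.2]
opening: 0.0556
```

```bash
python3 - <<'E'
from h import *
print(corr(25))
c=cam("wrist");save(c,"wrist12.png")
im=c["img"];g=cv2.cvtColor(im,cv2.COLOR_BGR2GRAY);hsv=cv2.cvtColor(im,cv2.COLOR_BGR2HSV)
u,v=proj(c,(.4775,-.367,.03)).astype(int);print("expect",u,v)
s=np.s_[v-40:v+40,u-40:u+40]
m=np.zeros_like(g);m[s]=(g[s]<90)*255
k=np.vstack([x for x in cv2.findContours(m,0,1)[0] if cv2.contourArea(x)>20]);q=cv2.minEnclosingCircle(k)
print("dark ring",q,plane(c,*q[0],.03).round(4),q[1]*2*.24/c["f"])
cv2.imwrite("pics/z12.png",np.hstack([cv2.resize(im[v-60:v+60,u-60:u+60],(400,400)),cv2.resize(im[0:120,350:470],(400,400))]))
E
```

```text
(array([ 0.4776, -0.3722,  0.2377]), array([0.48, 0.11, 0.01]), 35.17)
expect 328 221
dark ring ((329.94378662109375, 218.83135986328125), 26.748472213745117) [ 0.4774 -0.3643  0.03  ] 0.03777344022091841
```

The cup seated with 4 N contact at z 0.088, and the ring is centred to 3 mm. I go to the drawer and push it with closed fingers turned 90°.

>>> arm_command --rows "-8 60 10 0 0 0;-16 120 10 0 0 0;-24 180 10 0 0 -10;-32 240 10 0 0 -20;-42 300 10 0 0 -30;-52 360 10 0 0 -40;-62 420 10 0 0 -50;-72 480 10 0 0 -60;-82 540 10 0 0 -70;-92 600 10 0 0 -80;-103 650 10 0 0 -90;-111 689 10 0 0 -90" --jaw 0

```text
t: 36.72
tool_pos: [0.3699, 0.2948, 0.2443]
tool_rot: [3.069, 0.672, -0.015]
contact_force: [0.4, -0.8, 0.6]
opening: 0.0
```

>>> arm_command --rows "0 0 0 0 0 0;0 0 0 0 0 0;0 0 0 0 0 0"

```text
t: 37.1
tool_pos: [0.37, 0.2937, 0.2434]
tool_rot: [3.068, 0.67, -0.017]
contact_force: [-0.1, 0.3, -0.3]
opening: -0.0002
```

```bash
python3 - <<'E'
from h import *
print(corr(-65),monitor.get_obs()["q"])
c=cam("wrist");save(c,"wrist13.png")
# handle: bright low-saturation bar
hsv=cv2.cvtColor(c["img"],cv2.COLOR_BGR2HSV);g=hsv[...,2]
print("bar expected",proj(c,(.3997,.3319,.045)),proj(c,(.3765,.3815,.045)),proj(c,(.423,.282,.045)))
u,v=proj(c,(.3997,.3319,.045)).astype(int)
for uu in(u-120,u-60,u,u+60,u+120):
    if 0<=uu<640: col=hsv[max(0,v-60):v+60,uu,1]; i=np.where(col<35)[0]; print(uu,(i+max(0,v-60)).tolist()[:1],(i+max(0,v-60)).tolist()[-1:],len(i))
E
```

```text
(array([0.37  , 0.2937, 0.2434]), array([ 0.18, -0.6 ,  0.37]), 37.1) [ 0.51206558 -0.27565144  2.01738864  0.00245382  1.4105831   1.6526681 ]
bar expected [298.30910528 175.55382767] [228.12344275 176.18305363] [369.02410102 174.96737619]
178 [] [] 0
238 [129] [181] 53
298 [169] [181] 13
358 [129] [181] 53
418 [] [] 0
```

The bar's row, 169–181, matches the expected position. I descend in front of it.

>>> arm_command --rows "-4 22 0 0 -0.6 0.4;-4 22 -50 0 -0.6 0.4;-4 22 -100 0 -0.6 0.4;-4 22 -135 0 -0.6 0.4;-4 22 -148 0 -0.6 0.4;-4 22 -148 0 -0.6 0.4;-4 22 -148 0 -0.6 0.4"

```text
t: 38.02
tool_pos: [0.3676, 0.3161, 0.0977]
tool_rot: [3.066, 0.679, 0.005]
contact_force: [0.3, 0.0, 0.4]
opening: 0.0004
```

>>> arm_command --rows "9 4.2 0 0 0 0;22 10.3 0 0 0 0;36 16.8 0 0 0 0;50 23.3 0 0 0 0;64 29.8 0 0 0 0;78 36.4 0 0 0 0;92 43 0 0 0 0;106 49.4 0 0 0 0;117 54.6 0 0 0 0;122 57 0 0 0 0;122 57 0 0 0 0;122 57 0 0 0 0"

```text
t: 39.52
tool_pos: [0.4894, 0.3733, 0.0978]
tool_rot: [3.066, 0.679, 0.006]
contact_force: [0.8, 0.3, -0.5]
opening: 0.0002
```

>>> arm_command --rows "2 1 0 0 0 0;4 2 0 0 0 0;6 2.8 0 0 0 0;8 3.7 0 0 0 0;8 3.7 0 0 0 0"

```text
t: 40.15
tool_pos: [0.4964, 0.3767, 0.0977]
tool_rot: [3.065, 0.679, -0.001]
contact_force: [-6.5, -3.2, 4.9]
opening: 0.0
```

>>> arm_command --rows "2 1 0 0 0 0;3 1.4 0 0 0 0;3 1.4 0 0 0 0"

```text
t: 40.52
tool_pos: [0.497, 0.377, 0.0977]
tool_rot: [3.062, 0.679, -0.015]
contact_force: [-12.5, -6.8, 10.1]
opening: -0.0001
```

>>> arm_command --rows "-10 -5 0 0 0 0;-25 -12 0 0 0 0;-25 -12 40 0 0 0;-25 -12 100 0 0 0;-25 -12 150 0 0 0;-25 -12 150 0 0 0"

```text
t: 41.28
tool_pos: [0.4743, 0.3664, 0.2543]
tool_rot: [3.066, 0.68, 0.004]
contact_force: [0.4, -1.0, -0.4]
opening: -0.0
```

```bash
python3 - <<'E'
from h import *
print(corr(25))
c=cam("wrist");save(c,"wrist14.png")
hsv=cv2.cvtColor(c["img"],cv2.COLOR_BGR2HSV)
for X in((.5119,.3835,.045),):
    u,v=proj(c,X).astype(int);print(u,v)
    for uu in(u-30,u,u+30):
        i=np.where(hsv[max(0,v-50):v+50,uu,1]<40)[0]+max(0,v-50);print(uu,i.tolist()[:1],i.tolist()[-1:],len(i))
E
```

```text
(array([0.4743, 0.3664, 0.2543]), array([-8.0e-02,  1.3e-01,  9.0e+01]), 41.27)
326 179
296 [174] [185] 12
326 [174] [185] 12
356 [174] [186] 13
```

The drawer is shut: it resisted 14 N and the bar is at the shut position. Now the card stand.

>>> arm_command --rows "-3 -30 0 0 0 10;-6 -60 0 0 0 20;-8 -95 0 0 0 30;-10 -130 0 0 0 40;-12 -165 0 0 0 50;-14 -200 0 0 0 60;-16 -240 0 0 0 70;-18.5 -281.5 0 0 0 80;-18.5 -281.5 0 0 0 90;-18.5 -281.5 0 0 0 90;-18.5 -281.5 -40 0 0 90;-18.5 -281.5 -90 0 0 90" --jaw 0.6

```text
t: 42.82
tool_pos: [0.4551, 0.0846, 0.1602]
tool_rot: [1.688, 2.642, 0.002]
contact_force: [0.8, -0.1, -0.6]
opening: 0.0512
```

```bash
python3 - <<'E'
from h import *
print(corr(25))
c=cam("wrist");save(c,"wrist15.png");print(proj(c,(.4557,.085,.057)))
g=cv2.cvtColor(c["img"],cv2.COLOR_BGR2GRAY).astype(int)
for v in(210,225,240,255,270): 
    r=cv2.Sobel(c["img"][v-3:v+4,285:370].mean(2),cv2.CV_64F,1,0)[3]; i=np.argsort(-abs(r))[:5];print(v,sorted((i+285).tolist()))
E
```

```text
(array([0.4551, 0.0846, 0.1602]), array([0.15, 0.36, 0.14]), 42.83)
[326.02169693 274.08658797]
210 [319, 327, 330, 345, 351]
225 [326, 327, 328, 329, 330]
240 [294, 295, 327, 329, 330]
255 [326, 327, 328, 329, 330]
270 [326, 327, 328, 329, 330]
```

>>> arm_command --rows "1 0.5 -30 0 0 0;1 0.5 -55 0 0 0;1 0.5 -72 0 0 0;1 0.5 -80.5 0 0 0;1 0.5 -80.5 0 0 0;1 0.5 -80.5 0 0 0"

```text
t: 43.62
tool_pos: [0.4518, 0.085, 0.0724]
tool_rot: [-1.689, -2.644, 0.009]
contact_force: [0.9, 0.5, 0.3]
opening: 0.0511
```

>>> arm_command --rows "0 0 0 0 0 0;0 0 0 0 0 0;0 0 0 0 0 0;0 0 0 0 0 0;0 0 0 0 0 0;0 0 0 0 0 0" --jaw 0.15 --squeeze 25

```text
t: 44.38
tool_pos: [0.4528, 0.085, 0.0736]
tool_rot: [-1.69, -2.646, 0.007]
contact_force: [-0.7, 0.4, 5.7]
opening: 0.0233
```

>>> arm_command --rows "0 0 25 0 0 0;0 0 60 0 0 0;8 50 65 0 0 0;16 105 65 0 0 0;25 165 65 0 0 0;35 222.5 65 0 0 0;35 222.5 65 0 0 0;35 222.5 65 0 0 0;35 222.5 35 0 0 0;35 222.5 12 0 0 0;35 222.5 4 0 0 0;35 222.5 4 0 0 0"

```text
t: 45.88
tool_pos: [0.4876, 0.3065, 0.0772]
tool_rot: [-1.691, -2.644, 0.009]
contact_force: [0.4, 0.1, -0.8]
opening: 0.0236
```

>>> arm_command --rows "0.5 1 -2 0 0 0;0.5 1 -3.4 0 0 0;0.5 1 -3.4 0 0 0;0.5 1 -3.4 0 0 0"

```text
t: 46.38
tool_pos: [0.4882, 0.3076, 0.074]
tool_rot: [-1.691, -2.644, 0.009]
contact_force: [0.4, -0.1, -0.9]
opening: 0.0238
```

>>> arm_command --rows "0 0 0 0 0 0;0 0 0 0 0 0;0 0 0 0 0 0;0 0 5 0 0 0;0 0 50 0 0 0;0 0 100 0 0 0;0 0 160 0 0 0;0 0 170 0 0 0;0 0 170 0 0 0" --jaw 0.55

```text
t: 47.5
tool_pos: [0.4885, 0.3078, 0.2452]
tool_rot: [-1.692, -2.645, 0.006]
contact_force: [0.0, 0.6, -0.4]
opening: 0.047
```

>>> arm_command --rows "-3 -60 30 0 0 0;-8 -120 30 0 0 0;-13 -180 30 0 0 0;-18 -240 30 0 0 0;-24 -300 30 0 0 0;-33 -343 30 0 0 0;-33 -343 30 0 0 0;-33 -343 30 0 0 0;-33 -343 30 0 0 0" --jaw 1.0

```text
t: 48.62
tool_pos: [0.4554, -0.0341, 0.2742]
tool_rot: [-1.689, -2.646, 0.006]
contact_force: [0.3, -0.1, 0.1]
opening: 0.0852
```

```bash
python3 - <<'E'
from h import *
print(corr(25))
c=cam("wrist");save(c,"wrist16.png");u,v=proj(c,(.4547,-.0368,.11)).astype(int);print(u,v)
hsv=cv2.cvtColor(c["img"],cv2.COLOR_BGR2HSV);print(hsv[v,u],hsv[v-10,u-20],hsv[v,u-75],hsv[v,u+75])
t=cam("top");save(t,"top3.png")
E
```

```text
(array([ 0.4554, -0.0341,  0.2742]), array([ 0.1 , -0.27,  0.1 ]), 48.62)
324 246
[ 15 101 156] [ 18  95 237] [ 16  82 100] [ 16 111 140]
```

>>> arm_command --rows "-0.7 -2.7 0 0 0 0;-0.7 -2.7 -50 0 0 0;-0.7 -2.7 -100 0 0 0;-0.7 -2.7 -135 0 0 0;-0.7 -2.7 -149 0 0 0;-0.7 -2.7 -149 0 0 0;-0.7 -2.7 -149 0 0 0"

```text
t: 49.6
tool_pos: [0.4562, -0.0371, 0.1277]
tool_rot: [1.689, 2.647, -0.004]
contact_force: [-0.3, -0.3, 0.7]
opening: 0.0854
```

>>> arm_command --rows "0 0 0 0 0 0;0 0 0 0 0 0;0 0 0 0 0 0;0 0 0 0 0 0;0 0 0 0 0 0;0 0 0 0 0 0" --jaw 0.6 --squeeze 40

```text
t: 50.35
tool_pos: [0.4571, -0.0378, 0.1301]
tool_rot: [1.688, 2.646, -0.005]
contact_force: [-4.2, -1.0, 7.5]
opening: 0.0605
```

```bash
python3 - <<'E'
from h import *
print(corr(25))
a=load("top0.png")["img"];b=load("top3.png")["img"]
z=lambda i:cv2.resize(i[235:315,120:245],None,fx=3.2,fy=3.2,interpolation=cv2.INTER_CUBIC)
cv2.imwrite("pics/cmp.png",np.hstack([z(a),z(b)]))
# card shift by template match
T=a[252:284,184:228];r=cv2.matchTemplate(b[240:296,170:242],T,cv2.TM_CCOEFF_NORMED);_,s,_,l=cv2.minMaxLoc(r);print(s,l,"same would be (14,12)")
E
```

```text
(array([ 0.4571, -0.0378,  0.1301]), array([0.27, 0.06, 0.07]), 50.35)
0.8658934831619263 (13, 12) same would be (14,12)
```

>>> arm_command --rows "0 0 30 0 0 0;0 0 70 0 0 0;0 0 105 0 0 0;0 45 105 0 0 0;-4 100 105 0 0 0;-8 155 105 0 0 0;-12 210 105 0 0 0;-15 265 105 0 0 0;-17 320 105 0 0 0;-19 375 105 0 0 0;-19 420 105 0 0 0;-19 450 105 0 0 0"

```text
t: 51.85
tool_pos: [0.4374, 0.4142, 0.2348]
tool_rot: [1.686, 2.647, -0.006]
contact_force: [0.9, -0.6, -2.9]
opening: 0.0605
```

>>> arm_command --rows "0 0 0 0 0 0;0 0 -25 0 0 0;0 0 -55 0 0 0;0 0 -80 0 0 0;0 0 -93 0 0 0;0 0 -97 0 0 0;0 0 -97 0 0 0;0 0 -97 0 0 0"

```text
t: 52.85
tool_pos: [0.4381, 0.4146, 0.1392]
tool_rot: [1.685, 2.647, -0.002]
contact_force: [0.8, 0.9, -3.3]
opening: 0.0605
```

Remaining about 9 mm; target x,y (0.4384, 0.4125).

>>> arm_command --rows "0 -2 -4 0 0 0;0 -2 -8 0 0 0;0 -2 -9.5 0 0 0;0 -2 -9.5 0 0 0"

```text
t: 53.35
tool_pos: [0.438, 0.4127, 0.1302]
tool_rot: [1.685, 2.647, -0.003]
contact_force: [-3.2, -0.9, 2.1]
opening: 0.0603
```

>>> arm_command --rows "0 0 0 0 0 0;0 0 0 0 0 0;0 0 0 0 0 0;0 0 3 0 0 0;0 0 40 0 0 0;0 0 100 0 0 0;0 0 150 0 0 0;40 -60 150 0 0 0;64 -114 175 0 0 0;64 -114 175 0 0 0;64 -114 175 0 0 0;64 -114 175 0 0 0" --jaw 1.0

```text
t: 54.85
tool_pos: [0.5012, 0.2996, 0.3043]
tool_rot: [1.684, 2.649, -0.004]
contact_force: [-0.5, -0.2, -0.5]
opening: 0.0854
```

```bash
python3 - <<'E'
from h import *
print(corr(25))
c=cam("wrist");save(c,"wrist17.png");a=load("wrist2.png")
for n,u,v,z in(("jar",312,49,.11),("cardA",317,158,.057),("cardB",318,246,.057),("bar",375,139,.045)):
    X=plane(a,u,v,z); p=proj(c,X);
    h=30 if n=="jar" else 14; s=a["img"][max(0,v-h):v+h,u-h:u+h]; 
    p=p.round().astype(int);y0=max(0,p[1]-h-15);x0=p[0]-h-15
    r=cv2.matchTemplate(c["img"][y0:p[1]+h+15,x0:p[0]+h+15],s,cv2.TM_CCOEFF_NORMED);_,sc,_,l=cv2.minMaxLoc(r)
    q=(x0+l[0]+h,y0+l[1]+(v-max(0,v-h)));print(n,"expected",p,"found",q,round(sc,2),"shift mm",((plane(c,*q,z)-X)*1000).round(1))
t=cam("top");save(t,"top4.png")
Z=lambda i,x0,y0,x1,y1,f:cv2.resize(i[y0:y1,x0:x1],None,fx=f,fy=f,interpolation=cv2.INTER_CUBIC)
A=Z(c["img"],180,0,660,360,.8333);B=Z(load("wrist12.png")["img"],280,20,520,270,1.6)
A=cv2.resize(A,(400,340));B=cv2.resize(load("wrist12.png")["img"][0:260,260:560],(400,340))
cv2.imwrite("pics/final.png",np.vstack([np.hstack([A,B]),cv2.resize(t["img"][150:310,80:480],(800,260))]))
E
```

```text
(array([0.5012, 0.2996, 0.3043]), array([ 0.21,  0.04, -0.11]), 54.85)
jar expected [312  48] found (np.int64(311), np.int64(46)) 0.87 shift mm [-1.   0.7  0. ]
cardA expected [316 156] found (np.int64(318), np.int64(157)) 0.93 shift mm [1.7 0.2 0. ]
cardB expected [317 244] found (np.int64(317), np.int64(245)) 0.93 shift mm [ 0.7 -0.7  0. ]
bar expected [374 138] found (np.int64(374), np.int64(138)) 1.0 shift mm [-0.  -0.1  0. ]
```

View pics/final.png

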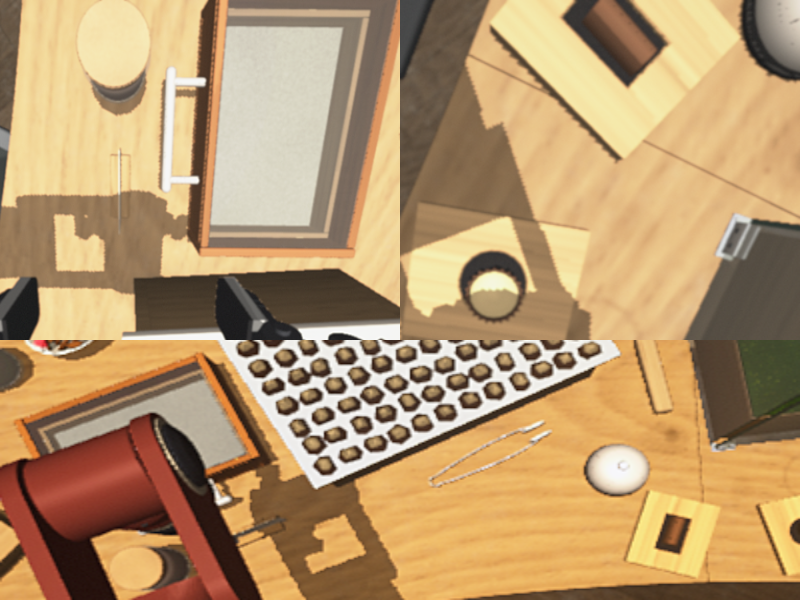

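The last picture shows the jar and card back in front of the shut, empty drawer. The log lies in its slot and the cup stands in the round recess; the offset of its rim fits perspective. I hand in.

```bash
python3 -c "
from h import *
print(workorder.finish_job())"
```

```text
the job is handed in; nothing more can be done
None
```

The job is done and handed in at about 55 s on the robot's clock, but no verdict was reported. I set the jar and card stand aside and pulled the drawer open about 123 mm. I placed the log in the oblong recess and the cup in the round one, pushed the drawer shut, and stood the card stand and jar back.

**Last checks:**
- **Jar and card stand:** each is within about 2 mm of where it stood. The card still lies parallel to the drawer.
- **Drawer:** it is shut. The handle bar is at its starting position to within 0.1 mm, and the drawer resisted a 14 N push.
- **Log:** it is aligned in its recess, about 4 mm off centre along its length.
- **Cup:** it touched the recess floor when I set it down. Its rim reads about 3 mm off centre.
- **Bell:** I never touched it. I judged its position only by eye in the pictures and did not measure it.

**What went less smoothly:** while I was lowering onto the handle, the gripper pressed on something, probably the drawer front. The contact reached about 37 N, just under the 40 N limit, and I saw no damage or shift from it.

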